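# Let the bench lift down on its release lever

### The arm

A 6-joint arm with a two-finger parallel gripper is mounted at the origin on a cart in front of the work surface, level with it; the furniture and walls round the work are solid. World frame = base frame: x ahead of the robot, y to its left, z up, the work surface at z = 0. Lengths are in m, angles in rad, forces in N, time in s.
With the tool pointing down it reaches from about 0.3 to 0.85 m from the base axis. Payload 5.4 kg.
Tool frame: the origin (TCP) lies at the very end of the fingers, on their centre line; the grasp point (between the pads) lies 19 mm behind it; y points along the fingers, x is the direction in which the jaws open and shut, and the axes are right-handed (so a half turn about y gives the same grasp; the last joint's range is limited). The gripper opens to 85 mm and grips with 20 to 120 N. Pads are 22 mm wide; open, the fingers measure 114 mm over their backs; the gripper's body (76 mm by 85 mm) begins 54 mm behind the grasp point. The pads swing forward as they close: fully open they stand 13 mm farther back than shut.
Start: joints at [1.056, 0.158, 1.597, -0, 1.386, -0.21], TCP at [0.173, 0.548, 0.231] pointing down, gripper open.
Joint ranges: [-2.91, 2.91], [-0.94, 2.29], [0.18, 2.7], [-1.29, 4.43], [0.17, 2.64], [-3, 3]. Speed limits (rad/s): [2.57, 2.57, 3.14, 3.14, 3.14, 3.14].

### API

Orientations are given as a unit quaternion [w, x, y, z].
In Python, from bench import manip gives the robot as it stands.
- The arm moves only by the tool jog_arm, never from a script. Its argument "deltas" is text: rows parted by semicolons, each of 7 numbers parted by spaces: the shift along the tool's x, y, z in units of 200 mm (1.0 is 200 mm), then the turn, a rotation vector about the tool's x, y, z in units of pi rad (1.0 is pi rad), then the closure, from -1 (fully open) to 1 (shut). In form: dx dy dz wx wy wz jaw; .... A call has 1 to 20 rows; each row is the pose to reach, as a shift and turn from the pose measured when the call began, along the tool's axes at that moment, turning the shorter way round; what a row does not reach only later rows make up. A row lasts 1/12 s, in which the tool goes at most 41.7 mm and 7.16 degrees, less where a joint would pass 70% of its speed; a pose out of reach is approached as far as the arm can. A call with a number of a shift or a turn outside -1 to 1 is refused whole. A call with a gripper value outside its range is refused whole. The fingers move at their own pace and stop on an object; the grip force is fixed at half the most. Time passes only in rows, so rows that repeat a pose let the fingers close. It gives the time, the measured TCP pose, the force and the opening at its end, in the units of the state.
- manip.get_obs(): the state, without advancing time (a new reading comes with each control period).
- manip.camera(name): name is "side" or "top"; returns the picture (384x512x3 uint8, red, green, blue); there is no depth.
- manip.camera_model(name): a dict with "intrinsics" (3x3 intrinsics, pixels), "world_from_camera" (4x4, takes a point from camera to world coordinates). Camera axes: x right, y down, z forward; pixel columns grow to the right and rows downward; lengths in m; the calibration is good to about 2 mm. A picture is of the moment at which its call begins. camera_model takes no time and is no camera call.
- manip.hand_in(): hands the job in, once; it reports no verdict.
Trained networks look in the newest picture that a camera, given by its name, has taken for a name from the list of things; names that differ only in an ending like _2 or _b are one class to them, and where a whole thing is asked for, a point or a joint stands for the part that bears it (a point fixed in the world has none). Each returns a list of dicts, best first, with "p" (0 to 1); they miss things now and then, are a little off and sometimes report something else, mostly with a low value. They report only what shows in the picture. A call takes as long as a camera call.
- manip.find_in(camera, thing): "xy" ([column, row] in pixels, amid what is visible of it).
The state is a dict: "time_s": time; "qpos": joint angles; "dq": joint speeds; "effort": joint torques, N m; "tool_pos": TCP position; "tcp_rot": TCP orientation; "ft_force": force on the tool from outside, world axes, zero at the start; "ft_torque": the same for the moment, N m; "grip_width": opening from 0.0 (shut) to 1.0 (fully open).
Only numpy, scipy, OpenCV 4.12 (cv2) and the standard library are available. Lean on these libraries where they do the work, as an engineer would, in place of code of your own. Each camera call takes 0.05 s, during which the arm holds its last target. There are 200 camera calls.

### The job

Let the loaded bench lift down: ease its release lever open just far enough that the deck sinks slowly (never faster than about 4 cm a second) all the way to the bottom, then swing the lever back shut until it sits snug against its rubber stop, without forcing it into the stop. Let the lift sink by itself: do not touch the deck or the carton on it, and leave the things around it where they are.

Things in the scene. Friction and masses are not known exactly. Their poses are not given: they have to be found in the camera images.
- lift: fixed hydraulic bench lift: grey foot plate 16 mm high, from x = -210 to +75 mm and y = -55 to +55 mm in the lift's own frame; origin on the desk under the axis of the upright grey cylinder (64 mm thick, 95 mm high), z up. The deck sits on its ram; the dark steel valve block (46 mm square, 49 mm high) stands on the plate at x = -160, y = 0
- spindle (a point): upright axis about which the release lever swings level, on top of the valve block, 70 mm above the desk; in the lift's frame at x = -160, y = 0. Shut, the lever points roughly along the lift's +y; it opens counter-clockwise seen from above (its pin moves towards the lift's -x, away from the deck), up to 69 degrees. About 4 to 8 N at the pin moves it; it stays where it is left
- lever_pin (a point): upright black pin at the free end of the steel lever, 75 mm from the spindle axis; the point lies on the pin's axis 101 mm above the desk. Pin 14 mm thick, from 62 to 112 mm above the desk; the flat lever bar beneath it lies 58 to 66 mm above the desk, with a 20 mm round end 58 to 66 mm up
- lever_stop (a point): top of the steel post (16 x 20 mm, 69 mm high) that carries the lever's rubber stop, on the shut side of the lever. At the start the lever stands 2 to 12 degrees off the stop, valve still closed. Its exact place must be felt. The lever bar is springy: its pin gives 1 mm for each 6 N of push and springs back. 8 to 15 N at the stop seats it snugly; over 20 N is forcing it
- deck (a joint): height of the deck above its lowest position, m: 0 all the way down, starts at about 0.07. It begins to sink once the lever is somewhere between 12 and 45 degrees off its stop, depending on the load, not known beforehand; each further degree adds about 5 mm/s; turned back, it slows and stops at once
- deck_top (a point): centre of the deck's top face (aluminium plate with black rubber mat, 130 mm along the lift's x, 170 mm along its y, 12 mm thick); 109 mm above the desk when fully down
- carton: brown carton 112 x 150 x 86 mm, 0.3 to 0.7 kg, loose on the deck; origin at the centre of its underside
- glue_bottle: bystander: small glue bottle with a red cap, 36 mm thick, 96 mm high, upright on the desk; origin at the centre of its underside
- tape_brown: bystander: roll of brown tape lying flat on the desk, 112 mm across, 48 mm high; origin at the centre of its underside
- packet: bystander: flat purple packet, 58 x 85 x 17 mm, on the desk; origin at the centre of its underside

How it is judged:
On the way, in this order (a step that is already met when the one before it is completed fails the run):
1. the valve is cracked open and the deck is sinking: below 45 mm (value of joint deck below 0.045 m and x of lever_pin in the frame of lift below -0.17 m), for 0.1 s.
2. the deck has reached the bottom (within 3 mm) (value of joint deck below 0.003 m), for 0.2 s.
At the end, for the whole second after the job is handed in: the deck is all the way down (within 3 mm) with the carton still upright on it, centred within 20 mm and at rest, and the release lever is shut against its stop (pin within 2.6 mm of its place with the lever at the stop) (value of joint deck below 0.003 m and x of lever_pin in the frame of lift above -0.1626 m and horizontal distance between carton and deck_top below 0.02 m and distance between carton and deck_top below 0.025 m and angle between carton's own z axis and vertical below 0.1 rad and linear speed of carton below 0.02 m/s); the robot touches nothing.
It fails at once if the deck sinks faster than 45 mm/s (velocity of joint deck below -0.045 m/s).
It fails at once if the lever is forced: its pin is bent more than 3.5 mm past the stop (over 20 N) (x of lever_pin in the frame of lift above -0.1565 m).
It fails at once if the robot touches the deck or the carton (contact force between any of the arm, the fingers and carton above 1 N or contact force between any of the arm, the fingers and deck above 1 N).
It fails at once if a bystander is moved more than 20 mm (distance of any of glue_bottle, tape_brown, packet from where it was at the start of the episode above 0.02 m).
It also fails if it takes over 67 s, if anything falls off the work surface, if the arm or the gripper's body presses on something with over 40 N, if the wrist force passes 120 N, or if a joint passes its speed limit or range.

## Working session

There is one attempt and no reset: what is moved stays moved. The work goes in short steps, Python scripts to look and compute and a tool call to move; the robot and the scene stay as the last step left them, time stands still between calls to the robot, and variables do not carry over. Pictures are saved under pics/ and viewed, about 8 in all and at most 12, crops included, and the job is handed in when it is done.

Besides the shell and the picture viewer there is one more tool, called after "Request:" as name(argument=value, ...), one argument or row to a line, values as JSON. jog_arm: Moves the arm, as the interface text tells. Shifts and turns lie within -1 to 1; 1 stands for 200 mm of shift or pi rad of turn. Its arguments: {"type":"object","properties":{"deltas":{"type":"string"}},"required":["deltas"]}

```bash
mkdir -p pics; cat > h.py <<'E'
from bench import manip
import numpy as np, cv2
def ray(cam,uv):
    m=manip.camera_model(cam);K=np.array(m["intrinsics"]);T=np.array(m["world_from_camera"])
    d=T[:3,:3]@np.linalg.inv(K)@np.array([*uv,1.]);return T[:3,3],d
def atz(cam,uv,z):
    o,d=ray(cam,uv);return o+d*(z-o[2])/d[2]
def proj(cam,p):
    m=manip.camera_model(cam);T=np.linalg.inv(np.array(m["world_from_camera"]))
    q=np.array(m["intrinsics"])@(T[:3,:3]@p+T[:3,3]);return q[:2]/q[2]
def tri(u1,u2,c1="side",c2="top"):
    (a,d),(b,e)=ray(c1,u1),ray(c2,u2)
    s=np.linalg.lstsq(np.c_[d,-e],b-a,rcond=None)[0]
    p,q=a+d*s[0],b+e*s[1];return (p+q)/2,np.linalg.norm(p-q)
E
python3 - <<'E'
from h import *
np.set_printoptions(precision=3,suppress=True)
I={c:manip.camera(c) for c in("side","top")}
for c in I: cv2.imwrite(f"pics/{c}0.png",cv2.resize(I[c][:,:,::-1],(800,600)))
for t in["lever_pin","spindle","lever_stop","deck_top","carton","lift","glue_bottle","tape_brown","packet"]:
    print(t,[[(np.round(r["xy"]),round(r["p"],2)) for r in manip.find_in(c,t)[:2]] for c in I])
print(manip.get_obs())
for c in I: print(manip.camera_model(c)["world_from_camera"])
E
```

```text
lever_pin [[(array([246., 216.]), 0.53)], [(array([228., 190.]), 0.75)]]
spindle [[(array([248., 216.]), 0.66)], [(array([197., 176.]), 0.91)]]
lever_stop [[(array([248., 216.]), 0.84)], [(array([200., 178.]), 0.57)]]
deck_top [[(array([238., 172.]), 0.63)], [(array([162., 151.]), 0.93), (array([171., 116.]), 0.4)]]
carton [[(array([249., 215.]), 0.67), (array([246., 152.]), 0.62)], [(array([174., 116.]), 0.6), (array([196., 176.]), 0.53)]]
lift [[(array([250., 214.]), 0.82)], [(array([198., 176.]), 0.75)]]
glue_bottle [[(array([302., 266.]), 0.88)], [(array([323., 237.]), 0.59)]]
tape_brown [[], [(array([325., 195.]), 0.81), (array([160., 152.]), 0.29)]]
packet [[(array([219., 259.]), 0.89)], [(array([236., 266.]), 0.77)]]
{'time_s': 1.0, 'qpos': array([ 1.056,  0.158,  1.597, -0.   ,  1.386, -0.21 ]), 'dq': array([-0.   ,  0.   ,  0.   , -0.   , -0.001,  0.001]), 'effort': array([ -0.001, -39.6  , -33.172,  -0.   ,   0.   ,  -0.   ]), 'tool_pos': array([0.173, 0.548, 0.231]), 'tcp_rot': array([-0.57 ,  0.57 ,  0.418, -0.418]), 'ft_force': array([ 0.756,  0.139, -0.258]), 'ft_torque': array([-0.01 , -0.054, -0.008]), 'grip_width': 0.999416974412917}
[[ 0.844 -0.164  0.511 -0.124]
 [-0.536 -0.291  0.792 -1.017]
 [ 0.019 -0.943 -0.333  0.544]
 [ 0.     0.     0.     1.   ]]
[[ 0.31  -0.777  0.548 -0.11 ]
 [-0.951 -0.261  0.169 -0.261]
 [ 0.012 -0.573 -0.819  1.062]
 [ 0.     0.     0.     1.   ]]
```

View pics/side0.png

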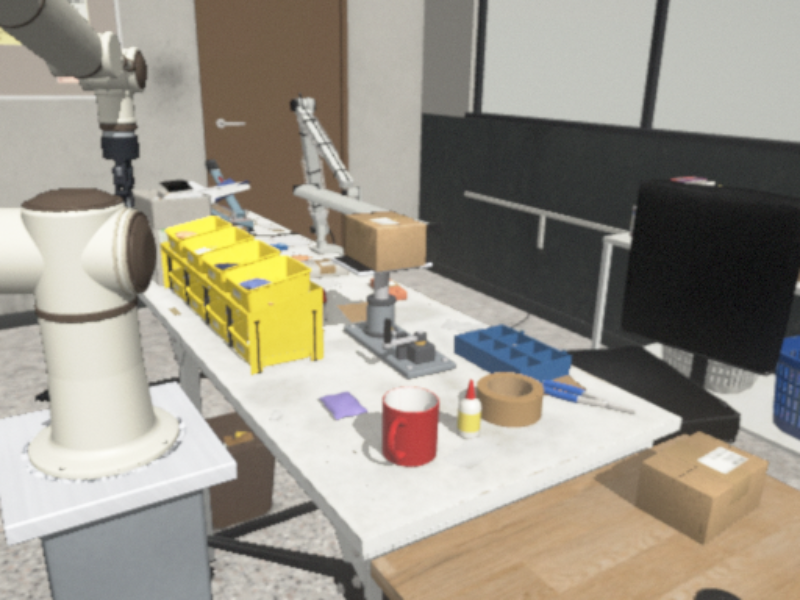

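View pics/top0.png

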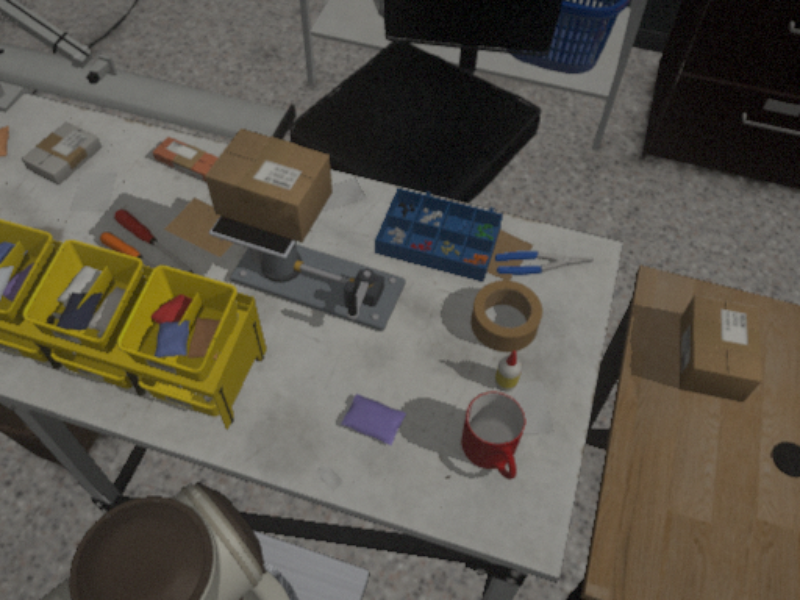

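The lift stands at about (390,330) in the side picture and (310,280) in the top one. The pin stands on the robot's side of the valve block, and the bystanders are to its right. Next I'll zoom in.

```bash
python3 - <<'E'
import cv2,numpy as np
from bench import manip
s=manip.camera("side")[:,:,::-1];t=manip.camera("top")[:,:,::-1]
a=cv2.resize(s[180:245,215:295],None,fx=7,fy=7,interpolation=cv2.INTER_CUBIC)
b=cv2.resize(t[150:214,140:264],None,fx=6.4,fy=6.4,interpolation=cv2.INTER_CUBIC)
cv2.imwrite("pics/s1.png",a);cv2.imwrite("pics/t1.png",b)
E
```

```text
(no output)
```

View pics/s1.png

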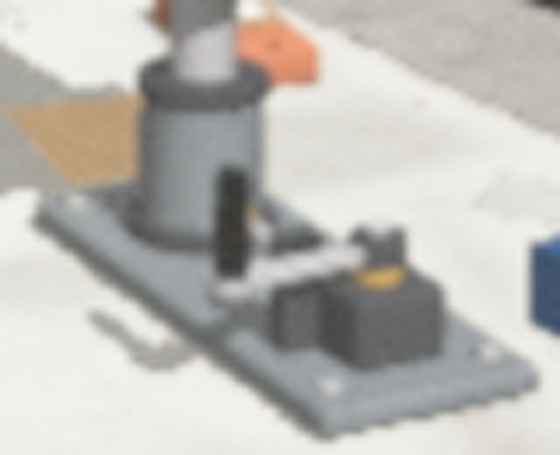

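View pics/t1.png

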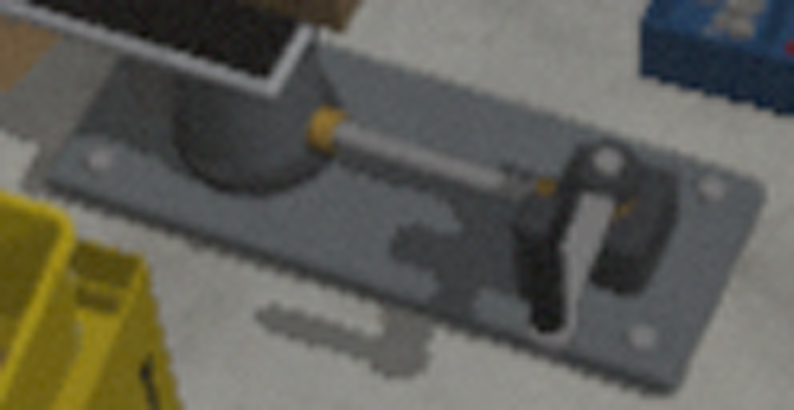

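The side crop shows the pin from top (232,168) to foot (232,280) and the plate's near corners. In the top crop the pin runs from about (527,235) to (547,328), with the dark stop post behind it. I'll fit the lift's pose and the lever angle to these points.

```bash
cat > fit.py <<'E'
from h import *
from scipy.optimize import least_squares
S=lambda x,y:(215+(x-3)/7,180+(y-3)/7)
T=lambda x,y:(140+(x-2.7)/6.4,150+(y-2.7)/6.4)
# lift-frame pts
O=[("side",(-.21,-.055,.014),S(538,375)),("side",(-.21,.055,.014),S(320,430)),("side",(.075,.055,.014),S(38,212)),
("top",(-.21,-.055,.014),T(765,190)),("top",(-.21,.055,.014),T(675,388)),("top",(.075,.055,.014),T(38,182)),("top",(-.16,0,.075),T(607,160))]
P=[("side",.112,S(232,170)),("side",.066,S(232,278)),("top",.066,T(549,326))]
def L(p,q): c,s=np.cos(p[2]),np.sin(p[2]);return np.array([p[0]+c*q[0]-s*q[1],p[1]+s*q[0]+c*q[1],q[2]])
def pin(p,z,a=None):
    a=p[3] if a is None else a
    return L(p,(-.16-.075*np.sin(a),.075*np.cos(a),z))
def res(p): return np.concatenate([proj(c,L(p,q))-u for c,q,u in O]+[proj(c,pin(p,z))-u for c,z,u in P])
E
python3 - <<'E'
from fit import *
np.set_printoptions(precision=4,suppress=True)
for y0 in(1.5,2.5,.5,3):
    r=least_squares(res,[.4,.1,y0,.1]);print(r.x,np.degrees(r.x[2:]),r.cost)
p=r.x;print(res(p).reshape(-1,2).round(1).tolist());print("spindle",L(p,(-.16,0,.07)),"pin",pin(p,.101),"deck",L(p,(0,0,.19)))
print("tri pin base",tri(S(232,278),T(549,326)))
print(atz("top",T(765,190),.016),atz("side",S(538,375),.016))
for t,u in(("glue",(323,240)),("packet",(236,266)),("tape",(325,195))): print(t,atz("top",u,.03))
from scipy.spatial.transform import Rotation as R
print(R.from_quat(manip.get_obs()["tcp_rot"],scalar_first=True).as_matrix())
E
```

```text
[0.5789 0.1505 1.5171 0.0932] [86.9255  5.3387] 8.204170454420495
[0.5789 0.1505 1.5171 0.0932] [86.9255  5.3387] 8.204170454420263
[0.5789 0.1505 1.5171 0.0932] [86.9255  5.3387] 8.204170454420211
[0.5789 0.1505 1.5171 0.0932] [86.9255  5.3387] 8.204170454420549
[[0.3, -1.2], [-0.2, -2.1], [-1.3, -2.1], [0.8, -0.5], [-0.1, 0.8], [0.9, -0.1], [0.3, 0.6], [-0.2, -0.3], [-0.4, -0.9], [0.6, 0.2]]
spindle [ 0.5703 -0.0093  0.07  ] pin [ 0.4954 -0.0123  0.101 ] deck [0.5789 0.1505 0.19  ]
tri pin base (array([ 0.4983, -0.0096,  0.0615]), np.float64(0.0002920246262804631))
[ 0.6189 -0.061   0.016 ] [ 0.6133 -0.0726  0.016 ]
glue [ 0.4846 -0.2662  0.03  ]
packet [ 0.3521 -0.0876  0.03  ]
tape [ 0.6156 -0.241   0.03  ]
[[ 0.3     0.     -0.9539]
 [ 0.9539  0.      0.3   ]
 [ 0.     -1.     -0.    ]]
```

```bash
cat >> h.py <<'E'
from scipy.spatial.transform import Rotation as R
def row(x,y,z,yaw,jaw,o=None):
    "row towards TCP x,y,z (m), jaw axis at yaw (deg), tool down"
    o=o or manip.get_obs();A=R.from_quat(o["tcp_rot"],scalar_first=True)
    c,s=np.cos(np.radians(yaw)),np.sin(np.radians(yaw))
    B=R.from_matrix(np.array([[c,0,-s],[s,0,c],[0,-1,0]]))
    d=A.inv().apply(np.array([x,y,z])-o["tool_pos"])/.2;w=(A.inv()*B).as_rotvec()/np.pi
    return " ".join(f"{v:.3f}" for v in [*d,*w,jaw])
def st():
    o=manip.get_obs();A=R.from_quat(o["tcp_rot"],scalar_first=True).as_matrix()
    print("t",round(o["time_s"],2),"p",o["tool_pos"].round(4),"yaw",round(float(np.degrees(np.arctan2(A[1,0],A[0,0]))),1),"F",o["ft_force"].round(2),"w",round(o["grip_width"],3),"q",o["qpos"].round(2))
E
python3 - <<'E'
from h import *
print(row(.24,.36,.24,79,.2));print(row(.31,.17,.24,85,.2));print(row(.38,-.01,.24,92,.2))
E
```

```text
-0.798 -0.043 -0.604 0.000 -0.036 0.000 0.200
-1.599 -0.043 -1.223 0.000 -0.069 0.000 0.200
-2.353 -0.043 -1.827 0.000 -0.108 0.000 0.200
```

Request:
jog_arm(
  deltas="-0.4 -0.05 -0.3 0 -0.015 0 0.2; -0.79 -0.05 -0.6 0 -0.03 0 0.2; -0.79 -0.05 -0.6 0 -0.03 0 0.2; -0.79 -0.05 -0.6 0 -0.03 0 0.2; -0.79 -0.05 -0.6 0 -0.03 0 0.2; -0.79 -0.05 -0.6 0 -0.03 0 0.2; -0.79 -0.05 -0.6 0 -0.03 0 0.2; -0.79 -0.05 -0.6 0 -0.03 0 0.2",
)

```text
time_s: 1.77
tool_pos: [0.2397, 0.3621, 0.2416]
tcp_rot: [0.55, -0.55, -0.445, 0.444]
ft_force: [-0.8, -0.3, -0.3]
grip_width: 0.402
```

```bash
python3 - <<'E'
from h import *
print(row(.31,.17,.24,85,.2))
E
```

```text
-0.866 0.007 -0.545 0.000 -0.039 0.000 0.200
```

Request:
jog_arm(
  deltas="-0.43 0 -0.27 0 -0.02 0 0.2; -0.866 0 -0.545 0 -0.04 0 0.2; -0.866 0 -0.545 0 -0.04 0 0.2; -0.866 0 -0.545 0 -0.04 0 0.2; -0.866 0 -0.545 0 -0.04 0 0.2; -0.866 0 -0.545 0 -0.04 0 0.2; -0.866 0 -0.545 0 -0.04 0 0.2; -0.866 0 -0.545 0 -0.04 0 0.2",
)

```text
time_s: 2.43
tool_pos: [0.31, 0.1709, 0.2415]
tcp_rot: [0.521, -0.52, -0.479, 0.478]
ft_force: [0.7, -0.6, 0.4]
grip_width: 0.4
```

```bash
python3 - <<'E'
from h import *
print(row(.38,-.011,.24,92,.2))
E
```

```text
-0.876 0.006 -0.426 -0.000 -0.038 0.000 0.200
```

Request:
jog_arm(
  deltas="-0.43 0 -0.21 0 -0.02 0 0.2; -0.876 0 -0.426 0 -0.038 0 0.2; -0.876 0 -0.426 0 -0.038 0 0.2; -0.876 0 -0.426 0 -0.038 0 0.2; -0.876 0 -0.426 0 -0.038 0 0.2; -0.876 0 -0.426 0 -0.038 0 0.2; -0.876 0 -0.426 0 -0.038 0 0.2; -0.876 0 -0.426 0 -0.038 0 0.2",
)

```text
time_s: 3.1
tool_pos: [0.3801, -0.0089, 0.241]
tcp_rot: [-0.491, 0.489, 0.51, -0.509]
ft_force: [-0.4, 0.6, 1.0]
grip_width: 0.398
```

```bash
python3 - <<'E'
from h import *
st();print(row(.496,-.011,.15,92.3,.2));print(row(.496,-.011,.15,92.3,.2))
E
```

```text
t 3.1 p [ 0.3801 -0.0089  0.241 ] yaw 92.2 F [-0.41  0.58  0.95] w 0.398 q [-0.35 -0.4   2.08  0.    1.46 -1.96]
-0.034 0.454 -0.579 -0.000 -0.001 0.001 0.200
-0.034 0.454 -0.579 -0.000 -0.001 0.001 0.200
```

Request:
jog_arm(
  deltas="-0.02 0.1 -0.2 0 0 0 0.2; -0.034 0.25 -0.4 0 0 0 0.2; -0.034 0.454 -0.579 0 0 0 0.2; -0.034 0.454 -0.579 0 0 0 0.2; -0.034 0.454 -0.579 0 0 0 0.2; -0.034 0.454 -0.579 0 0 0 0.2; -0.034 0.454 -0.579 0 0 0 0.2",
)

```text
time_s: 3.68
tool_pos: [0.4958, -0.0096, 0.1511]
tcp_rot: [-0.49, 0.489, 0.511, -0.509]
ft_force: [-0.6, -0.0, 0.8]
grip_width: 0.4
```

```bash
python3 - <<'E'
from h import *
st();a=manip.camera("side")[:,:,::-1];b=manip.camera("top")[:,:,::-1]
f=lambda i:cv2.resize(i,(400,450),interpolation=cv2.INTER_CUBIC)
cv2.imwrite("pics/c2.png",np.hstack([f(a[150:240,205:285]),f(b[125:215,165:245])]))
print(row(.496,-.011,.079,92.3,.2))
p=manip.get_obs()["tool_pos"];print(proj("side",p),proj("top",p))
E
```

```text
t 3.68 p [ 0.4958 -0.0096  0.1511] yaw 92.3 F [-0.57 -0.03  0.83] w 0.4 q [-0.27  0.03  1.9   0.    1.21 -1.88]
-0.003 0.364 0.002 0.001 -0.000 0.001 0.200
[247.58004771 190.19051377] [224.25921375 180.05574155]
```

View pics/c2.png

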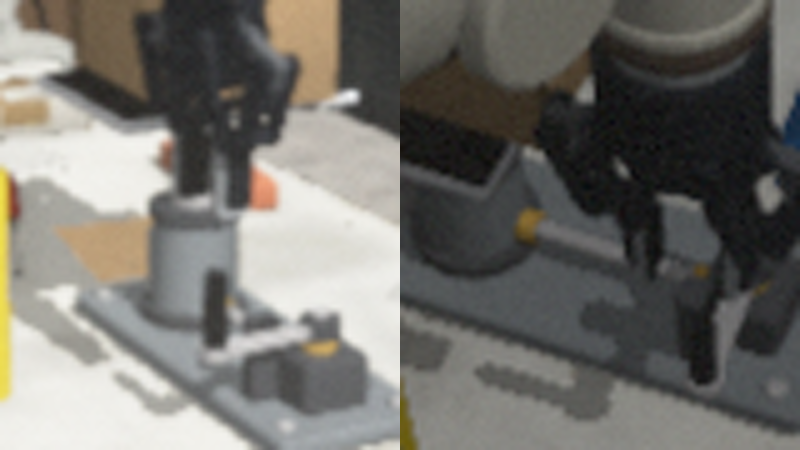

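The fingers straddle the pin in both views: at columns 193 and 238 with the pin at 215 on the left, and at 640 and 735 with the pin at about 690 on the right. I'll descend now.

Request:
jog_arm(
  deltas="0 0.1 0 0 0 0 0.2; 0 0.2 0 0 0 0 0.2; 0 0.3 0 0 0 0 0.2; 0 0.36 0 0 0 0 0.2; 0 0.36 0 0 0 0 0.2; 0 0.36 0 0 0 0 0.2; 0 0.36 0 0 0 0 0.2",
)

```text
time_s: 4.37
tool_pos: [0.4974, -0.0106, 0.0818]
tcp_rot: [-0.489, 0.491, 0.511, -0.508]
ft_force: [1.1, -0.2, 0.3]
grip_width: 0.401
```

Request:
jog_arm(
  deltas="0 0 0 0 0 0 0.35; 0 0 0 0 0 0 0.45; 0 0 0 0 0 0 0.45; 0 0 0 0 0 0 0.45",
)

```text
time_s: 4.7
tool_pos: [0.4977, -0.0107, 0.0824]
tcp_rot: [-0.489, 0.491, 0.511, -0.508]
ft_force: [-0.1, -0.1, -0.4]
grip_width: 0.276
```

```bash
cat > dk.py <<'E'
from fit import *
import os,pickle
LP=[.5789,.1505,1.5171]
hs=np.linspace(-.01,.08,91)
C=np.array([proj("top",L(LP,(-.065,.085,.109+h-.003))) for h in hs])
SP=L(LP,(-.16,0,.07))
def deck():
    g=cv2.GaussianBlur(manip.camera("top"),(3,3),0)
    if not os.path.exists("tpl.pkl"):
        u,v=np.round(C[80]).astype(int);pickle.dump((g[v-10:v+9,u-16:u+9],(u-16,v-10)),open("tpl.pkl","wb"))
        cv2.imwrite("pics/tpl.png",cv2.resize(g[v-10:v+9,u-16:u+9,::-1],None,fx=16,fy=16))
    T,(u,v)=pickle.load(open("tpl.pkl","rb"))
    r=cv2.matchTemplate(g,T,cv2.TM_CCOEFF_NORMED)
    # height by best score along the projected track
    tr=C-C[80]+[u,v];s=np.array([cv2.getRectSubPix(r.astype(np.float32),(1,1),tuple(map(float,q)))[0,0] for q in tr])
    k=s.argmax();return hs[k],s[k]
def tool(b):  # tool centre at swing angle b deg from the starting lever direction
    a=np.radians(182.3+b);return SP[:2]+.075*np.array([np.cos(a),np.sin(a)])
def rows(bs,jaw=.45,z=.08,lag=.7):
    for b in bs: print(f"b={b}",row(*tool(b),z,92.3+lag*b,jaw))
E
python3 - <<'E'
from dk import *
st();print(deck(),np.linalg.norm(C[90]-C[80])/10,"px/mm");rows([2,4,6,8.5])
E
```

```text
t 4.7 p [ 0.4977 -0.0107  0.0824] yaw 92.2 F [-0.14 -0.06 -0.38] w 0.276 q [-0.27  0.13  1.95  0.    1.06 -1.88]
(np.float64(0.07), np.float32(1.0)) 0.2684466280415624 px/mm
b=2 -0.021 0.011 0.011 0.002 -0.008 0.000 0.450
b=4 -0.034 0.011 0.010 0.002 -0.016 0.000 0.450
b=6 -0.047 0.011 0.009 0.002 -0.024 0.000 0.450
b=8.5 -0.063 0.011 0.007 0.002 -0.033 0.000 0.450
```

View pics/tpl.png

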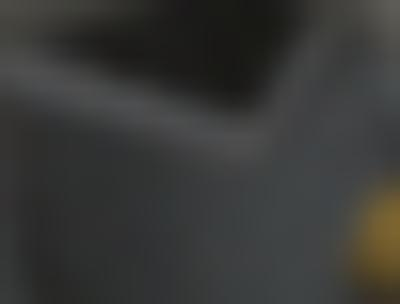

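The template shows the deck's near corner at about (245,125), plus a static yellow patch. I'll trim the patch out and start opening.

```bash
rm tpl.pkl; sed -i 's/v-10:v+9,u-16:u+9/v-9:v+3,u-16:u+4/g; s/(u-16,v-10)/(u-16,v-9)/' dk.py; python3 - <<'E'
from dk import *
print(deck(),deck())
E
```

```text
(np.float64(0.07), np.float32(1.0)) (np.float64(0.07), np.float32(0.99533314))
```

Request:
jog_arm(
  deltas="-0.01 0.01 0 0 -0.004 0 0.45; -0.021 0.01 0.004 0 -0.008 0 0.45; -0.028 0.01 0.008 0 -0.012 0 0.45; -0.034 0.01 0.01 0 -0.016 0 0.45; -0.041 0.01 0.009 0 -0.02 0 0.45; -0.047 0.01 0.009 0 -0.024 0 0.45; -0.055 0.01 0.008 0 -0.028 0 0.45; -0.063 0.01 0.007 0 -0.033 0 0.45; -0.063 0.01 0.007 0 -0.033 0 0.45",
)

```text
time_s: 5.6
tool_pos: [0.4962, -0.0235, 0.0797]
tcp_rot: [-0.462, 0.464, 0.536, -0.534]
ft_force: [-1.5, 1.2, -0.2]
grip_width: 0.273
```

```bash
python3 - <<'E'
from dk import *
st();print(deck());rows([8.5,10.5,12.5])
E
```

```text
t 5.6 p [ 0.4962 -0.0235  0.0797] yaw 98.3 F [-1.53  1.21 -0.2 ] w 0.273 q [-0.29  0.13  1.95  0.    1.06 -2.01]
(np.float64(0.07), np.float32(0.7309378))
b=8.5 0.000 -0.001 -0.002 0.001 -0.000 0.000 0.450
b=10.5 -0.013 -0.001 -0.003 0.001 -0.008 0.000 0.450
b=12.5 -0.026 -0.001 -0.005 0.001 -0.016 0.000 0.450
```

Request:
jog_arm(
  deltas="-0.007 0 -0.002 0 -0.004 0 0.45; -0.013 0 -0.003 0 -0.008 0 0.45",
)

```text
time_s: 5.82
tool_pos: [0.4967, -0.0259, 0.0796]
tcp_rot: [-0.455, 0.456, 0.542, -0.54]
ft_force: [-3.0, 2.4, 1.3]
grip_width: 0.279
```

```bash
python3 - <<'E'
from dk import *
st();print(deck(),manip.find_in("top","lever_pin"));a=manip.camera("side")[:,:,::-1];b=manip.camera("top")[:,:,::-1]
f=lambda i:cv2.resize(i,(400,450),interpolation=cv2.INTER_CUBIC)
cv2.imwrite("pics/c3.png",np.hstack([f(a[150:240,205:285]),f(b[125:215,165:245])]))
rows([10.5,12.5])
E
```

```text
t 5.82 p [ 0.4967 -0.0259  0.0796] yaw 99.7 F [-3.04  2.39  1.29] w 0.279 q [-0.3   0.14  1.95  0.    1.06 -2.04]
(np.float64(0.07), np.float32(0.6861189)) [{'xy': [227.7, 196.3], 'p': 0.71}]
b=10.5 0.001 -0.002 -0.001 0.001 -0.000 -0.000 0.450
b=12.5 -0.012 -0.002 -0.002 0.001 -0.008 -0.000 0.450
```

View pics/c3.png

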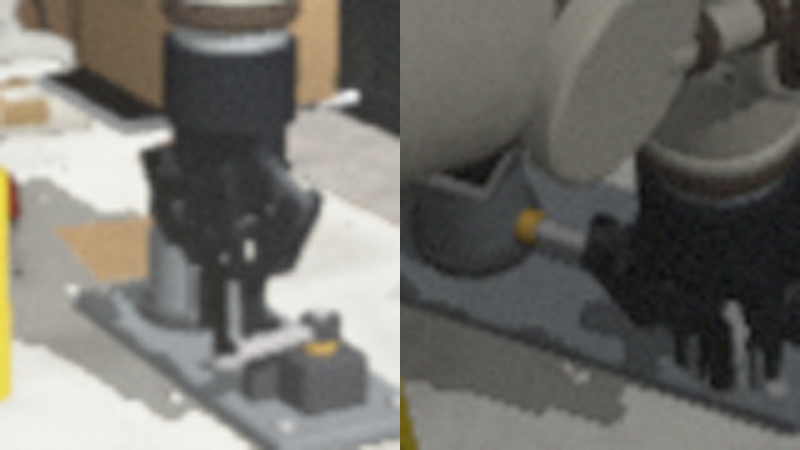

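The pin sits between the fingers and the lever has moved a few millimetres: its foot is now at (720,385) on the right, and was at about (703,380). The arm now covers most of the deck in the top view. The side view still shows the deck's left edge and the carton's lower edge at (50–140, 80–130), so I'll track there.

```bash
cat >> dk.py <<'E'
hs2=np.linspace(-.01,.09,201)
C2=np.array([proj("side",L(LP,(-.03,.085,.109+h))) for h in hs2])
def deck2():
    g=cv2.GaussianBlur(manip.camera("side"),(3,3),0)
    if not os.path.exists("tpl2.pkl"): pickle.dump(g[157:180,212:236],open("tpl2.pkl","wb"))
    r=cv2.matchTemplate(g,pickle.load(open("tpl2.pkl","rb")),cv2.TM_CCOEFF_NORMED).astype(np.float32)
    tr=C2-C2[160]+[212,157];s=cv2.remap(cv2.resize(r,None,fx=1,fy=1),tr[:,0].astype(np.float32)[None],tr[:,1].astype(np.float32)[None],cv2.INTER_CUBIC)[0]
    k=s.argmax();return round(float(hs2[k]),4),round(float(s[k]),3),round(manip.get_obs()["time_s"],2)
E
python3 - <<'E'
from dk import *
print(deck2(),deck2(),C2[0],C2[160])
E
```

```text
(0.07, 1.0, 6.07) (0.07, 1.0, 6.12) [223.81957054 194.48390731] [223.66719793 169.8697796 ]
```

Request:
jog_arm(
  deltas="-0.006 0 -0.001 0 -0.004 0 0.45; -0.012 0 -0.002 0 -0.008 0 0.45; -0.012 0 -0.002 0 -0.008 0 0.45; -0.012 0 -0.002 0 -0.008 0 0.45; -0.012 0 -0.002 0 -0.008 0 0.45",
)

```text
time_s: 6.53
tool_pos: [0.4979, -0.0285, 0.0796]
tcp_rot: [-0.448, 0.45, 0.547, -0.545]
ft_force: [-1.9, 1.6, -0.6]
grip_width: 0.276
```

```bash
python3 - <<'E'
from dk import *
st();print(deck2());rows([12.5,14.5,16.5])
E
```

```text
t 6.53 p [ 0.4979 -0.0285  0.0796] yaw 101.1 F [-1.86  1.65 -0.61] w 0.276 q [-0.3   0.14  1.94  0.    1.06 -2.07]
(0.0695, 1.0, 6.58)
b=12.5 0.000 -0.002 0.001 0.001 0.000 -0.000 0.450
b=14.5 -0.013 -0.002 -0.000 0.001 -0.008 -0.000 0.450
b=16.5 -0.026 -0.002 -0.002 0.001 -0.015 -0.000 0.450
```

Request:
jog_arm(
  deltas="-0.007 0 0 0 -0.004 0 0.45; -0.014 0 0 0 -0.008 0 0.45; -0.02 0 -0.001 0 -0.012 0 0.45; -0.02 0 -0.001 0 -0.012 0 0.45; -0.02 0 -0.001 0 -0.012 0 0.45; -0.02 0 -0.001 0 -0.012 0 0.45",
)

```text
time_s: 7.08
tool_pos: [0.499, -0.0326, 0.0797]
tcp_rot: [-0.438, 0.44, 0.555, -0.553]
ft_force: [-0.4, 1.5, -0.5]
grip_width: 0.273
```

```bash
python3 - <<'E'
from dk import *
st();print(deck2());rows([15.5,17,18.5])
E
```

```text
t 7.08 p [ 0.499  -0.0326  0.0797] yaw 103.2 F [-0.41  1.46 -0.54] w 0.273 q [-0.31  0.14  1.94  0.    1.06 -2.11]
(0.0695, 0.999, 7.13)
b=15.5 0.002 -0.001 0.000 0.001 0.000 -0.000 0.450
b=17 -0.008 -0.001 -0.001 0.001 -0.005 -0.000 0.450
b=18.5 -0.018 -0.001 -0.002 0.001 -0.011 -0.000 0.450
```

Request:
jog_arm(
  deltas="-0.006 0 0 0 -0.004 0 0.45; -0.012 0 -0.001 0 -0.008 0 0.45; -0.018 0 -0.002 0 -0.011 0 0.45; -0.018 0 -0.002 0 -0.011 0 0.45; -0.018 0 -0.002 0 -0.011 0 0.45; -0.018 0 -0.002 0 -0.011 0 0.45",
)

```text
time_s: 7.63
tool_pos: [0.5003, -0.0361, 0.0797]
tcp_rot: [-0.428, 0.431, 0.563, -0.561]
ft_force: [-1.5, 3.0, 0.5]
grip_width: 0.277
```

```bash
python3 - <<'E'
from dk import *
st();print(deck2());rows([18.5,20,21.5])
E
```

```text
t 7.63 p [ 0.5003 -0.0361  0.0797] yaw 105.2 F [-1.49  3.    0.5 ] w 0.277 q [-0.31  0.14  1.94  0.    1.06 -2.15]
(0.0695, 0.997, 7.68)
b=18.5 0.001 -0.001 0.000 0.001 -0.000 -0.000 0.450
b=20 -0.009 -0.001 -0.001 0.001 -0.006 -0.000 0.450
b=21.5 -0.018 -0.001 -0.002 0.001 -0.012 -0.001 0.450
```

Request:
jog_arm(
  deltas="-0.006 0 0 0 -0.004 0 0.45; -0.012 0 -0.001 0 -0.008 0 0.45; -0.018 0 -0.002 0 -0.012 0 0.45; -0.018 0 -0.002 0 -0.012 0 0.45; -0.018 0 -0.002 0 -0.012 0 0.45; -0.018 0 -0.002 0 -0.012 0 0.45",
)

```text
time_s: 8.18
tool_pos: [0.5018, -0.0397, 0.0797]
tcp_rot: [-0.417, 0.42, 0.571, -0.569]
ft_force: [-1.8, 2.0, -0.3]
grip_width: 0.273
```

```bash
python3 - <<'E'
from dk import *
st();print(deck2());rows([21.5,23,24.5])
E
```

```text
t 8.18 p [ 0.5018 -0.0397  0.0797] yaw 107.4 F [-1.82  2.01 -0.29] w 0.273 q [-0.32  0.15  1.93  0.    1.06 -2.19]
(0.0695, 0.997, 8.23)
b=21.5 0.001 -0.001 0.000 0.001 0.000 -0.001 0.450
b=23 -0.009 -0.001 -0.001 0.001 -0.006 -0.001 0.450
b=24.5 -0.019 -0.001 -0.002 0.001 -0.012 -0.001 0.450
```

Request:
jog_arm(
  deltas="-0.006 0 0 0 -0.004 0 0.45; -0.012 0 -0.001 0 -0.008 0 0.45; -0.019 0 -0.002 0 -0.012 0 0.45; -0.019 0 -0.002 0 -0.012 0 0.45; -0.019 0 -0.002 0 -0.012 0 0.45; -0.019 0 -0.002 0 -0.012 0 0.45",
)

```text
time_s: 8.73
tool_pos: [0.5034, -0.0433, 0.0798]
tcp_rot: [-0.406, 0.41, 0.578, -0.577]
ft_force: [-1.3, 1.4, -0.4]
grip_width: 0.276
```

```bash
python3 - <<'E'
from dk import *
st();print(deck2());rows([24.5,26,27.5])
E
```

```text
t 8.73 p [ 0.5034 -0.0433  0.0798] yaw 109.5 F [-1.33  1.37 -0.4 ] w 0.276 q [-0.33  0.15  1.93  0.    1.06 -2.24]
(0.0695, 0.996, 8.78)
b=24.5 0.001 -0.001 -0.000 0.002 0.000 -0.001 0.450
b=26 -0.009 -0.001 -0.002 0.001 -0.005 -0.001 0.450
b=27.5 -0.018 -0.001 -0.003 0.001 -0.011 -0.001 0.450
```

Request:
jog_arm(
  deltas="-0.006 0 -0.001 0 -0.004 0 0.45; -0.012 0 -0.002 0 -0.008 0 0.45; -0.019 0 -0.003 0 -0.012 0 0.45; -0.019 0 -0.003 0 -0.012 0 0.45; -0.019 0 -0.003 0 -0.012 0 0.45; -0.019 0 -0.003 0 -0.012 0 0.45",
)

```text
time_s: 9.28
tool_pos: [0.5054, -0.0469, 0.0798]
tcp_rot: [-0.395, 0.399, 0.586, -0.584]
ft_force: [-3.2, 1.1, -0.1]
grip_width: 0.272
```

```bash
python3 - <<'E'
from dk import *
st();print(deck2());rows([27.5,29,30.5])
E
```

```text
t 9.28 p [ 0.5054 -0.0469  0.0798] yaw 111.7 F [-3.18  1.13 -0.15] w 0.272 q [-0.33  0.16  1.92  0.    1.06 -2.28]
(0.069, 0.998, 9.33)
b=27.5 0.002 -0.001 0.000 0.002 0.001 -0.001 0.450
b=29 -0.008 -0.001 -0.001 0.002 -0.005 -0.001 0.450
b=30.5 -0.018 -0.001 -0.003 0.002 -0.011 -0.001 0.450
```

Request:
jog_arm(
  deltas="-0.006 0 0 0 -0.004 0 0.45; -0.01 0 -0.001 0 -0.006 0 0.45; -0.01 0 -0.001 0 -0.006 0 0.45; -0.01 0 -0.001 0 -0.006 0 0.45; -0.01 0 -0.001 0 -0.006 0 0.45; -0.01 0 -0.001 0 -0.006 0 0.45",
)

```text
time_s: 9.83
tool_pos: [0.5063, -0.0487, 0.0799]
tcp_rot: [-0.39, 0.393, 0.59, -0.588]
ft_force: [-2.7, 1.9, 0.0]
grip_width: 0.277
```

```bash
python3 - <<'E'
from dk import *
st();print(deck2());rows([29,30.5,32])
E
```

```text
t 9.83 p [ 0.5063 -0.0487  0.0799] yaw 112.8 F [-2.67  1.88  0.03] w 0.277 q [-0.33  0.16  1.92  0.    1.06 -2.3 ]
(0.0635, 0.981, 9.88)
b=29 0.002 -0.001 -0.000 0.002 0.001 -0.001 0.450
b=30.5 -0.007 -0.001 -0.002 0.002 -0.005 -0.001 0.450
b=32 -0.017 -0.001 -0.004 0.002 -0.011 -0.001 0.450
```

Sinking has begun, at roughly 10 mm/s. I'll hold here.

Request:
jog_arm(
  deltas="0 0 0 0 0 0 0.45; 0 0 0 0 0 0 0.45; 0 0 0 0 0 0 0.45; 0 0 0 0 0 0 0.45; 0 0 0 0 0 0 0.45; 0 0 0 0 0 0 0.45; 0 0 0 0 0 0 0.45; 0 0 0 0 0 0 0.45; 0 0 0 0 0 0 0.45; 0 0 0 0 0 0 0.45; 0 0 0 0 0 0 0.45; 0 0 0 0 0 0 0.45",
)

```text
time_s: 10.88
tool_pos: [0.5063, -0.0487, 0.0798]
tcp_rot: [-0.39, 0.393, 0.59, -0.588]
ft_force: [-1.6, 0.8, -0.7]
grip_width: 0.275
```

```bash
python3 - <<'E'
from dk import *
st();print(deck2())
E
```

```text
t 10.88 p [ 0.5063 -0.0487  0.0798] yaw 112.8 F [-1.58  0.82 -0.65] w 0.275 q [-0.33  0.16  1.92  0.    1.06 -2.3 ]
(0.053, 0.958, 10.93)
```

Steady at 10 mm/s. I'll keep holding.

Request:
jog_arm(
  deltas="0 0 0 0 0 0 0.45; 0 0 0 0 0 0 0.45; 0 0 0 0 0 0 0.45; 0 0 0 0 0 0 0.45; 0 0 0 0 0 0 0.45; 0 0 0 0 0 0 0.45; 0 0 0 0 0 0 0.45; 0 0 0 0 0 0 0.45; 0 0 0 0 0 0 0.45; 0 0 0 0 0 0 0.45; 0 0 0 0 0 0 0.45; 0 0 0 0 0 0 0.45; 0 0 0 0 0 0 0.45; 0 0 0 0 0 0 0.45; 0 0 0 0 0 0 0.45; 0 0 0 0 0 0 0.45; 0 0 0 0 0 0 0.45; 0 0 0 0 0 0 0.45; 0 0 0 0 0 0 0.45; 0 0 0 0 0 0 0.45",
)

```text
time_s: 12.6
tool_pos: [0.5063, -0.0487, 0.0799]
tcp_rot: [-0.39, 0.393, 0.59, -0.588]
ft_force: [-1.3, 1.6, 0.4]
grip_width: 0.276
```

```bash
python3 - <<'E'
from dk import *
st();print(deck2())
E
```

```text
t 12.6 p [ 0.5063 -0.0487  0.0799] yaw 112.8 F [-1.34  1.6   0.4 ] w 0.276 q [-0.33  0.16  1.92  0.    1.06 -2.3 ]
(0.0375, 0.932, 12.65)
```

Request:
jog_arm(
  deltas="0 0 0 0 0 0 0.45; 0 0 0 0 0 0 0.45; 0 0 0 0 0 0 0.45; 0 0 0 0 0 0 0.45; 0 0 0 0 0 0 0.45; 0 0 0 0 0 0 0.45; 0 0 0 0 0 0 0.45; 0 0 0 0 0 0 0.45; 0 0 0 0 0 0 0.45; 0 0 0 0 0 0 0.45; 0 0 0 0 0 0 0.45; 0 0 0 0 0 0 0.45; 0 0 0 0 0 0 0.45; 0 0 0 0 0 0 0.45; 0 0 0 0 0 0 0.45; 0 0 0 0 0 0 0.45; 0 0 0 0 0 0 0.45; 0 0 0 0 0 0 0.45; 0 0 0 0 0 0 0.45; 0 0 0 0 0 0 0.45",
)

```text
time_s: 14.32
tool_pos: [0.5063, -0.0487, 0.0799]
tcp_rot: [-0.39, 0.393, 0.59, -0.588]
ft_force: [-2.4, 1.4, -0.4]
grip_width: 0.276
```

```bash
python3 - <<'E'
from dk import *
st();print(deck2())
E
```

```text
t 14.32 p [ 0.5063 -0.0487  0.0799] yaw 112.8 F [-2.38  1.44 -0.44] w 0.276 q [-0.33  0.16  1.92  0.    1.06 -2.3 ]
(0.0235, 0.88, 14.37)
```

Request:
jog_arm(
  deltas="0 0 0 0 0 0 0.45; 0 0 0 0 0 0 0.45; 0 0 0 0 0 0 0.45; 0 0 0 0 0 0 0.45; 0 0 0 0 0 0 0.45; 0 0 0 0 0 0 0.45; 0 0 0 0 0 0 0.45; 0 0 0 0 0 0 0.45; 0 0 0 0 0 0 0.45; 0 0 0 0 0 0 0.45; 0 0 0 0 0 0 0.45; 0 0 0 0 0 0 0.45; 0 0 0 0 0 0 0.45; 0 0 0 0 0 0 0.45; 0 0 0 0 0 0 0.45; 0 0 0 0 0 0 0.45; 0 0 0 0 0 0 0.45; 0 0 0 0 0 0 0.45; 0 0 0 0 0 0 0.45; 0 0 0 0 0 0 0.45",
)

```text
time_s: 16.03
tool_pos: [0.5063, -0.0487, 0.0799]
tcp_rot: [-0.39, 0.393, 0.59, -0.588]
ft_force: [-2.8, 1.9, -0.0]
grip_width: 0.273
```

```bash
python3 - <<'E'
from dk import *
st();print(deck2())
E
```

```text
t 16.03 p [ 0.5063 -0.0487  0.0799] yaw 112.8 F [-2.81  1.92 -0.02] w 0.273 q [-0.33  0.16  1.92  0.    1.06 -2.3 ]
(0.01, 0.82, 16.08)
```

Request:
jog_arm(
  deltas="0 0 0 0 0 0 0.45; 0 0 0 0 0 0 0.45; 0 0 0 0 0 0 0.45; 0 0 0 0 0 0 0.45; 0 0 0 0 0 0 0.45; 0 0 0 0 0 0 0.45; 0 0 0 0 0 0 0.45; 0 0 0 0 0 0 0.45; 0 0 0 0 0 0 0.45; 0 0 0 0 0 0 0.45; 0 0 0 0 0 0 0.45; 0 0 0 0 0 0 0.45; 0 0 0 0 0 0 0.45; 0 0 0 0 0 0 0.45; 0 0 0 0 0 0 0.45; 0 0 0 0 0 0 0.45; 0 0 0 0 0 0 0.45; 0 0 0 0 0 0 0.45; 0 0 0 0 0 0 0.45; 0 0 0 0 0 0 0.45",
)

```text
time_s: 17.75
tool_pos: [0.5063, -0.0487, 0.0798]
tcp_rot: [-0.39, 0.393, 0.59, -0.588]
ft_force: [-2.7, 0.9, -0.0]
grip_width: 0.273
```

```bash
python3 - <<'E'
from dk import *
st();print(deck2())
E
```

```text
t 17.75 p [ 0.5063 -0.0487  0.0798] yaw 112.8 F [-2.67  0.88 -0.03] w 0.273 q [-0.33  0.16  1.92  0.    1.06 -2.3 ]
(0.0035, 0.806, 17.8)
```

Request:
jog_arm(
  deltas="0 0 0 0 0 0 0.45; 0 0 0 0 0 0 0.45; 0 0 0 0 0 0 0.45; 0 0 0 0 0 0 0.45; 0 0 0 0 0 0 0.45; 0 0 0 0 0 0 0.45; 0 0 0 0 0 0 0.45; 0 0 0 0 0 0 0.45; 0 0 0 0 0 0 0.45; 0 0 0 0 0 0 0.45; 0 0 0 0 0 0 0.45; 0 0 0 0 0 0 0.45; 0 0 0 0 0 0 0.45; 0 0 0 0 0 0 0.45; 0 0 0 0 0 0 0.45; 0 0 0 0 0 0 0.45; 0 0 0 0 0 0 0.45; 0 0 0 0 0 0 0.45; 0 0 0 0 0 0 0.45; 0 0 0 0 0 0 0.45",
)

```text
time_s: 19.47
tool_pos: [0.5063, -0.0487, 0.0799]
tcp_rot: [-0.39, 0.393, 0.59, -0.588]
ft_force: [-2.1, 2.0, -0.3]
grip_width: 0.274
```

```bash
python3 - <<'E'
from dk import *
st();print(deck2());a=manip.camera("side")[:,:,::-1]
cv2.imwrite("pics/c4.png",cv2.resize(a[120:240,185:305],(600,600),interpolation=cv2.INTER_CUBIC))
E
```

```text
t 19.47 p [ 0.5063 -0.0487  0.0799] yaw 112.8 F [-2.12  1.98 -0.28] w 0.274 q [-0.33  0.16  1.92  0.    1.06 -2.3 ]
(0.0035, 0.807, 19.52)
```

View pics/c4.png

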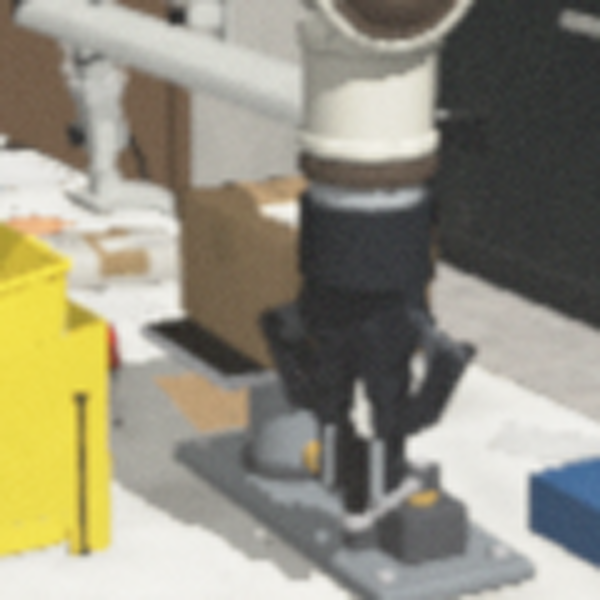

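Deck and carton are at the bottom and still upright, with the carton square on the mat. Its lower edge is at (180–270, 310–360) and the reading is constant while the valve is open. Now I'll swing the lever back.

```bash
python3 - <<'E'
from dk import *
rows([24,19,14,9,5])
E
```

```text
b=24 0.035 -0.001 0.003 0.002 0.020 -0.001 0.450
b=19 0.068 -0.001 0.004 0.002 0.040 -0.001 0.450
b=14 0.100 -0.001 0.001 0.002 0.059 -0.001 0.450
b=9 0.133 -0.001 -0.004 0.002 0.079 -0.001 0.450
b=5 0.158 -0.001 -0.010 0.002 0.094 -0.001 0.450
```

Request:
jog_arm(
  deltas="0.017 0 0.001 0 0.01 0 0.45; 0.035 0 0.003 0 0.02 0 0.45; 0.051 0 0.003 0 0.03 0 0.45; 0.068 0 0.004 0 0.04 0 0.45; 0.084 0 0.002 0 0.05 0 0.45; 0.1 0 0.001 0 0.059 0 0.45; 0.117 0 -0.002 0 0.069 0 0.45; 0.133 0 -0.004 0 0.079 0 0.45; 0.146 0 -0.007 0 0.087 0 0.45; 0.158 0 -0.01 0 0.094 0 0.45; 0.158 0 -0.01 0 0.094 0 0.45; 0.158 0 -0.01 0 0.094 0 0.45",
)

```text
time_s: 20.57
tool_pos: [0.4969, -0.0205, 0.0806]
tcp_rot: [-0.471, 0.477, 0.525, -0.524]
ft_force: [-2.5, -5.0, 1.2]
grip_width: 0.275
```

```bash
python3 - <<'E'
from dk import *
st();rows([5,3,1,-1,-2])
E
```

```text
t 20.57 p [ 0.4969 -0.0205  0.0806] yaw 95.8 F [-2.51 -5.    1.23] w 0.275 q [-0.28  0.13  1.95 -0.    1.05 -1.95]
b=5 0.009 0.003 0.004 0.002 0.000 -0.002 0.450
b=3 0.022 0.003 0.004 0.002 0.008 -0.002 0.450
b=1 0.035 0.003 0.004 0.002 0.016 -0.002 0.450
b=-1 0.048 0.003 0.003 0.002 0.024 -0.002 0.450
b=-2 0.055 0.003 0.002 0.002 0.027 -0.002 0.450
```

Request:
jog_arm(
  deltas="0.009 0.002 0.002 0 0 0 0.45; 0.022 0.002 0.004 0 0.008 0 0.45; 0.028 0.002 0.004 0 0.012 0 0.45; 0.035 0.002 0.004 0 0.016 0 0.45; 0.042 0.002 0.003 0 0.02 0 0.45; 0.048 0.002 0.003 0 0.024 0 0.45; 0.048 0.002 0.003 0 0.024 0 0.45; 0.048 0.002 0.003 0 0.024 0 0.45",
)

```text
time_s: 21.23
tool_pos: [0.4961, -0.0126, 0.0808]
tcp_rot: [-0.489, 0.498, 0.507, -0.506]
ft_force: [-1.9, -5.6, -0.6]
grip_width: 0.274
```

```bash
python3 - <<'E'
from dk import *
st();rows([-1,-2,-3,-4,-5])
E
```

```text
t 21.23 p [ 0.4961 -0.0126  0.0808] yaw 91.5 F [-1.93 -5.64 -0.62] w 0.274 q [-0.27  0.13  1.95 -0.01  1.05 -1.86]
b=-1 0.008 0.004 0.004 0.003 -0.000 -0.003 0.450
b=-2 0.015 0.004 0.004 0.003 0.004 -0.003 0.450
b=-3 0.021 0.004 0.003 0.003 0.007 -0.003 0.450
b=-4 0.028 0.004 0.003 0.003 0.011 -0.003 0.450
b=-5 0.034 0.004 0.003 0.003 0.015 -0.002 0.450
```

Request:
jog_arm(
  deltas="0.008 0.003 0.004 0 0 0 0.45; 0.015 0.003 0.004 0 0.004 0 0.45; 0.021 0.003 0.003 0 0.007 0 0.45; 0.021 0.003 0.003 0 0.007 0 0.45; 0.021 0.003 0.003 0 0.007 0 0.45",
)

```text
time_s: 21.65
tool_pos: [0.496, -0.0098, 0.0807]
tcp_rot: [-0.493, 0.504, 0.501, -0.501]
ft_force: [-3.2, -4.7, 0.8]
grip_width: 0.275
```

```bash
python3 - <<'E'
from dk import *
st();rows([-3,-4,-5,-6])
E
```

```text
t 21.65 p [ 0.496  -0.0098  0.0807] yaw 90.3 F [-3.23 -4.69  0.81] w 0.275 q [-0.26  0.12  1.96 -0.01  1.05 -1.83]
b=-3 0.007 0.004 0.003 0.003 0.000 -0.003 0.450
b=-4 0.014 0.003 0.003 0.003 0.004 -0.003 0.450
b=-5 0.021 0.003 0.003 0.003 0.008 -0.003 0.450
b=-6 0.027 0.003 0.002 0.003 0.012 -0.003 0.450
```

Request:
jog_arm(
  deltas="0.008 0.002 0.002 0 0 0 0.45; 0.014 0.003 0.003 0 0.004 0 0.45; 0.021 0.003 0.003 0 0.008 0 0.45; 0.021 0.003 0.003 0 0.008 0 0.45; 0.021 0.003 0.003 0 0.008 0 0.45",
)

```text
time_s: 22.07
tool_pos: [0.4959, -0.007, 0.0806]
tcp_rot: [-0.499, 0.511, 0.495, -0.495]
ft_force: [-3.2, -4.9, 0.6]
grip_width: 0.271
```

Request:
jog_arm(
  deltas="0.008 0 0 0 0 0 0.45; 0.014 0 0 0 0.004 0 0.45; 0.018 0 0 0 0.006 0 0.45; 0.018 0 0 0 0.006 0 0.45; 0.018 0 0 0 0.006 0 0.45",
)

```text
time_s: 22.48
tool_pos: [0.4961, -0.0047, 0.0808]
tcp_rot: [-0.503, 0.517, 0.489, -0.491]
ft_force: [-2.2, -5.7, -0.8]
grip_width: 0.274
```

```bash
python3 - <<'E'
from dk import *
st();rows([-5,-6,-7,-8])
E
```

```text
t 22.48 p [ 0.4961 -0.0047  0.0808] yaw 87.8 F [-2.17 -5.69 -0.79] w 0.274 q [-0.25  0.12  1.96 -0.01  1.05 -1.77]
b=-5 -0.005 0.004 0.004 0.004 -0.006 -0.005 0.450
b=-6 0.001 0.004 0.003 0.004 -0.002 -0.005 0.450
b=-7 0.008 0.004 0.003 0.004 0.002 -0.005 0.450
b=-8 0.014 0.004 0.003 0.004 0.006 -0.005 0.450
```

Request:
jog_arm(
  deltas="0.008 0.001 0.001 0 0 0 0.45; 0.014 0.002 0.001 0 0.002 0 0.45; 0.014 0.002 0.001 0 0.002 0 0.45; 0.014 0.002 0.001 0 0.002 0 0.45",
)

```text
time_s: 22.82
tool_pos: [0.4961, -0.0032, 0.0807]
tcp_rot: [-0.503, 0.519, 0.487, -0.49]
ft_force: [-4.0, -5.3, 0.6]
grip_width: 0.274
```

Request:
jog_arm(
  deltas="0.008 0.001 0.001 0 0 0 0.45; 0.014 0.002 0.001 0 0.002 0 0.45; 0.014 0.002 0.001 0 0.002 0 0.45; 0.014 0.002 0.001 0 0.002 0 0.45",
)

```text
time_s: 23.15
tool_pos: [0.4962, -0.0017, 0.0806]
tcp_rot: [-0.504, 0.521, 0.485, -0.489]
ft_force: [-4.5, -4.9, 1.0]
grip_width: 0.276
```

Request:
jog_arm(
  deltas="0.008 0.001 0.001 0 0 0 0.45; 0.014 0.002 0.001 0 0.002 0 0.45; 0.014 0.002 0.001 0 0.002 0 0.45; 0.014 0.002 0.001 0 0.002 0 0.45",
)

```text
time_s: 23.48
tool_pos: [0.4963, -0.0003, 0.0805]
tcp_rot: [-0.505, 0.523, 0.483, -0.488]
ft_force: [-4.4, -5.1, 0.4]
grip_width: 0.277
```

Request:
jog_arm(
  deltas="0.008 0.001 0.001 0 0 0 0.45; 0.014 0.002 0.001 0 0.002 0 0.45; 0.014 0.002 0.001 0 0.002 0 0.45; 0.014 0.002 0.001 0 0.002 0 0.45",
)

```text
time_s: 23.82
tool_pos: [0.4963, 0.0003, 0.0806]
tcp_rot: [-0.505, 0.526, 0.48, -0.487]
ft_force: [-5.0, -8.8, 1.4]
grip_width: 0.278
```

The stop is felt: force rises to 8.8 N with little travel, at y≈0.000, against a prediction of −0.0006. I'll seat it a little more.

Request:
jog_arm(
  deltas="0.012 0 0 0 0 0 0.45; 0.016 0 0 0 0 0 0.45; 0.018 0 0 0 0 0 0.45; 0.018 0 0 0 0 0 0.45",
)

```text
time_s: 24.15
tool_pos: [0.4964, 0.0011, 0.0807]
tcp_rot: [-0.504, 0.527, 0.479, -0.489]
ft_force: [-4.8, -11.7, 0.1]
grip_width: 0.275
```

Seated at 11.7 N. I'll back off to mid-gap and open the jaws a little.

Request:
jog_arm(
  deltas="-0.01 0 0 0 0 0 0.45; -0.022 0 0 0 0 0 0.45; -0.022 0 0 0 0 0 0.35; -0.022 0 0 0 0 0 0.2; -0.022 0 0 0 0 0 0.2; -0.022 0 0 0 0 0 0.2; -0.022 0 0 0 0 0 0.2",
)

```text
time_s: 24.73
tool_pos: [0.4962, -0.0031, 0.0809]
tcp_rot: [-0.504, 0.527, 0.479, -0.489]
ft_force: [0.4, 0.8, 0.5]
grip_width: 0.402
```

```bash
python3 - <<'E'
from dk import *
st();o=manip.get_obs();p=o["tool_pos"];print(row(p[0],p[1],.16,88,.2));print(R.from_quat(o["tcp_rot"],scalar_first=True).as_matrix().round(3))
E
```

```text
t 24.73 p [ 0.4962 -0.0031  0.0809] yaw 86.4 F [0.42 0.78 0.5 ] w 0.402 q [-0.23  0.12  1.96 -0.03  1.04 -1.72]
-0.013 -0.395 -0.005 0.004 -0.009 -0.010 0.200
[[ 0.063  0.012 -0.998]
 [ 0.998 -0.033  0.062]
 [-0.033 -0.999 -0.014]]
```

Free of contact. I'll lift off and retreat towards the robot.

Request:
jog_arm(
  deltas="-0.003 -0.08 0 0 0 0 0.2; -0.006 -0.18 -0.002 0 0 0 0.2; -0.01 -0.29 -0.004 0 0 0 0.2; -0.013 -0.395 -0.005 0 0 0 0.2; -0.013 -0.45 -0.2 0 0 0 0.2; -0.013 -0.5 -0.4 0 0 0 0.2; -0.013 -0.5 -0.6 0 0 0 0.2; -0.013 -0.5 -0.6 0 0 0 0.2; -0.013 -0.5 -0.6 0 0 0 0.2; -0.013 -0.5 -0.6 0 0 0 0.2",
)

```text
time_s: 25.57
tool_pos: [0.614, -0.0095, 0.1818]
tcp_rot: [-0.504, 0.526, 0.479, -0.49]
ft_force: [-0.0, -0.1, -0.1]
grip_width: 0.403
```

```bash
python3 - <<'E'
from dk import *
st();print(deck2());a=manip.camera("side")[:,:,::-1];b=manip.camera("top")[:,:,::-1]
f=lambda i:cv2.resize(i,(400,450),interpolation=cv2.INTER_CUBIC)
cv2.imwrite("pics/c5.png",np.hstack([f(a[140:240,205:294]),f(b[115:215,155:244])]))
E
```

```text
t 25.57 p [ 0.614  -0.0095  0.1818] yaw 86.4 F [-0.01 -0.06 -0.15] w 0.403 q [-0.2   0.29  1.54 -0.03  1.29 -1.7 ]
(0.007, 0.823, 25.62)
```

View pics/c5.png

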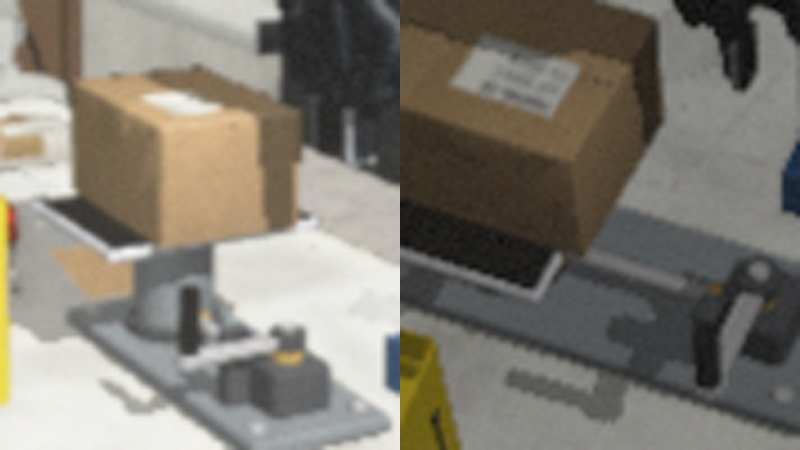

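The carton is upright on the lowered deck, with the deck corner at (118,258) left and (543,297) right. The lever lies near the stop post, with the pin foot at (190,360) left and (712,385) right. My retreat went to +x instead of towards the robot (wrong sign), but it touched nothing. A last numeric check of deck height and lever angle:

```bash
python3 - <<'E'
from fit import *
from fit import res as _r
S=lambda x,y:np.array((205+x*89/400-.4,140+y*100/450-.4));T=lambda x,y:np.array((155+(x-400)*89/400-.4,115+y*100/450-.4))
LP=[.5789,.1505,1.5171]
for c,u in(("side",S(118,260)),("top",T(543,299))):
    h=min(np.linspace(-.02,.03,101),key=lambda h:np.linalg.norm(proj(c,L(LP,(-.065,.085,.1+h)))-u));print(c,"deck h",h,proj(c,L(LP,(-.065,.085,.1+h)))-u)
print("corner tri",tri(S(118,260),T(543,299)))
Pn=[("side",.112,S(190,288)),("side",.066,S(190,356)),("top",.066,T(709,384))]
r=least_squares(lambda a:np.concatenate([proj(c,pin(LP,z,a[0]))-u for c,z,u in Pn]),[0.]);print("lever deg",np.degrees(r.x),r.fun.round(1))
E
```

```text
side deck h 0.0005000000000000004 [-2.13581972 -0.03620104]
top deck h 0.009500000000000001 [-1.28820128  0.26321076]
corner tri (array([0.49896055, 0.09149716, 0.09860269]), np.float64(0.0003292712701167219))
lever deg [1.54559457] [-0.3 -0.6 -0.5 -0.9  0.7  0.2]
```

```bash
python3 -c "
from bench import manip
print(manip.hand_in())"
```

```text
the job is handed in; nothing more can be done
None
```

The deck is all the way down, the lever is back against its stop, and I've handed the job in; it returned no verdict. The simulated clock read about 26 s of the 67 s allowed.

- **Opening:** I straddled the pin with the jaws and swung the lever open in 1.5 to 3 degree steps. The deck began to sink about 29–30 degrees off the stop. I held the lever there and the deck went down at a steady 8–10 mm/s to the bottom.
- **Closing:** I swung the lever back in small steps and felt the stop within 1 mm of where I predicted. I seated it at a reading of about 11.7 N across the lever (about 12.6 N with the side load), then backed off and lifted clear. Wrist force was about 0 N after that.

**Last checks:**
- **Deck height:** the deck's lower corner measured 99 mm above the desk from the two views, against 97 mm expected at the bottom.
- **Disagreement:** my side-view tracker read 3.5 mm when the deck came to rest and 7 mm after the arm left. Its match to the reference picture had weakened by then. The top view alone also suggested the deck was higher, by about 12 mm. I trusted the two-view measurement and the fact that the deck had stopped moving with the valve still open.
- **Lever:** it measured 1.5 degrees off my estimate of shut, good to about 2 degrees, so the force felt at the stop is the better evidence.
- **Carton and other items:** the carton looked upright and in place on the deck. I did not measure the glue bottle, tape or packet again; the arm never went near the glue bottle or tape and stayed well above the packet.
- **Wrong move:** my retreat went away from the robot instead of towards it because of a sign error. The final picture showed the gripper clear of the carton.

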